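Move the wet red board to the draining stand

ROBOT

A 6-joint arm with a two-finger parallel gripper is mounted at the origin on a cart in front of the work surface, level with it; the furniture and walls round the work are solid. World frame = base frame: x ahead of the robot, y to its left, z up, the work surface at z = 0. Lengths are in m, angles in rad, forces in N, time in s.
With the tool pointing down it reaches from about 0.4 to 0.825 m from the base axis. Payload 7 kg.
Tool frame: the origin (TCP) lies midway between the tips of the shut fingers; the grasp point (between the pads) lies hold_point_z behind it (hold_point_z is the distance from the TCP to the grasp point, in m); z points along the fingers, y is the line along which they close (so a half turn about z gives the same grasp; the last joint's range is limited). The gripper opens to 88 mm and grips with 3 to 60 N. Pads are 19 mm wide; open, the fingers measure 130 mm over their backs; the gripper's body (78 mm by 193 mm) begins 47 mm behind the grasp point.
Start: joints at [1.446, 0.359, 0.012, 0, -1.224, -0.288], TCP at [0.271, 0.618, 0.227] pointing down, gripper open.
Joint ranges: [-3.07, 3.07], [-1.43, 2.12], [-1.02, 1.25], [-3.03, 1.67], [-3.05, -0], [-3.03, 3.03]. Speed limits (rad/s): [2.39, 2.39, 3.01, 3.14, 3.14, 3.14].

INTERFACE

Orientations are given as [roll, pitch, yaw] about the fixed x, y, z axes, in that order (R = Rz(yaw) Ry(pitch) Rx(roll)).
In Python, from station import * gives the robot as it stands.
- The arm moves only by the tool apply_moves, never from a script. Its argument "steps" is a list of rows, each an object with "translation": the shift along the world's x, y, z scaled (see below), a list of three; "rotation": the turn, a rotation vector about the world's x, y, z scaled (see below), a list of three. A call has exactly 10 rows; each row is the pose to reach, as a shift and turn from the pose commanded when the call began; what a row does not reach only later rows make up. The controller multiplies each number of a shift by 250 mm and each number of a turn by 30 degrees. A row lasts 1/12 s, in which the tool goes at most 41.7 mm and 7.16 degrees, less where a joint would pass 70% of its speed; a pose out of reach is approached as far as the arm can. A call with a number of a shift or a turn outside -1 to 1 is refused whole. A call with a gripper value outside its range is refused whole. "jaw" is the closure, from -1 (fully open) to 1 (shut), so that 0 is half open, set as the call begins (left out, the last holds). The fingers move at their own pace and stop on an object; "newtons" is the grip in N (left out, the last holds). Time passes only in rows, so rows that repeat a pose let the fingers close, or fill a call up. It gives the time, the measured TCP pose, the force, the opening and the grip force at its end, in the units of the state.
- get_state(): the state, without advancing time (a new reading comes with each control period).
- grab_frame(name): name is "scene" or "top" or "wrist"; returns the picture (480x640x3 uint8, blue, green, red); there is no depth.
- camera_model(name): a dict with "fx", "fy", "cx", "cy" (pixels), "xyz" and "rotation" of the camera in the world. Camera axes: x right, y down, z forward; pixel columns grow to the right and rows downward; lengths in m; the calibration is good to about 2 mm. A picture is of the moment at which its call begins: read the wrist's pose just before it. camera_model takes no time and is no camera call; for the wrist camera it gives the pose at the moment of the call.
- job_done(): hands the job in; it is judged then, once.
The state is a dict: "t": time; "q": joint angles; "qd": joint speeds; "joint_efforts": joint torques, N m; "eef_pos": TCP position; "ee_rot": TCP orientation; "force": force on the tool from outside, world axes, zero at the start; "moment": the same for the moment, N m; "width": finger opening in m; "gripper_force": force on a finger pad.
Only numpy, scipy, OpenCV 4.12 (cv2) and the standard library are available. Lean on these libraries where they do the work, as an engineer would, in place of code of your own. Each camera call takes 0.05 s, during which the arm holds its last target. There are 200 camera calls.

TASK

The red cutting board was put away wet. Slide it straight up out of the wooden rack by its top edge, leaving the green and blue boards in their slots, and set it down (do not drop it) on edge between the two wire hoops of the white draining stand, about centred along the hoops, and let go.

Things in the scene. Friction and masses are not known exactly. Their poses are not given: they have to be found in the camera images.
- red_board_center (a point): Red plastic cutting board, 150 mm wide, 120 mm high, 8 mm thick, 0.1 to 0.2 kg, standing on its long edge in one of the three slots of a pale wooden rack; its top edge is 132 mm above the worktop and the top 77 mm shows above the rack. The point is the board's centre, 60 mm below its top edge; x runs along its width, y across its thickness, z up
- green_board_center (a point): Green board, same size and axes as the red one, in another slot of the rack; stays there. The rack is fixed, 174 x 160 mm, 55 mm high; slots parallel, 60 mm apart (52 mm free between neighbouring boards), 12 mm wide, 43 mm deep, ends closed, bottoms 12 mm above the worktop. Boards slide freely. Colour order, the rack's place, side and yaw vary
- blue_board_center (a point): Blue board, same size and axes as the red one, in another slot of the same rack; stays there
- stand_floor (a point): Draining stand, fixed: white tray 200 mm (x) by 90 mm (y), rim 16 mm high, two 6 mm wire hoops along x, 100 mm long, 88 mm high. The gap between them is 24 mm up to 60 mm above the worktop, then flares to 58 mm at the top. The point is the middle of the tray's floor, 8 mm above the worktop, midway between the hoops; x along the gap, y across, z up. A board let go there leans up to 20 degrees

How it is judged:
On the way, in this order (a step that is already met when the one before it is completed fails the run):
1. the red board is drawn up clear of the rack, in the fingers (height (world z) of red_board_center above 0.125 m and contact force between red_board and the fingers above 0.5 N), for 0.1 s.
2. still in the fingers, the red board is lowered between the hoops until its lower edge is within 20 mm of the tray's floor (z of red_board_center in the frame of stand_floor below 0.08 m and y of red_board_center in the frame of stand_floor between -0.03 and 0.03 m and x of red_board_center in the frame of stand_floor between -0.03 and 0.03 m and contact force between red_board and the fingers above 0.5 N), for 0.05 s.
At the end, for the whole second after the job is handed in: The red board stands on edge on the tray between the hoops, released and at rest, leaning under 25 degrees, in line with the hoops within 11 degrees and its centre within 25 mm of the middle along them; the green and blue boards are within 20 mm of where they were (x of red_board_center in the frame of stand_floor between -0.025 and 0.025 m and y of red_board_center in the frame of stand_floor between -0.03 and 0.03 m and z of red_board_center in the frame of stand_floor between 0.05 and 0.068 m and angle between red_board_center's own z axis and vertical below 0.44 rad and angle between the x axis of red_board_center and the x axis of stand_floor, either way round below 0.2 rad and linear speed of red_board below 0.02 m/s and contact force between red_board and the fingers below 0.1 N and distance of each of green_board_center, blue_board_center from where it was at the start of the episode below 0.02 m); the robot touches nothing.
It fails at once if the green or the blue board is pulled or knocked more than 25 mm from its place (distance of any of green_board_center, blue_board_center from where it was at the start of the episode above 0.025 m).
It also fails if it takes over 48 s, if anything falls off the work surface, if the arm or the gripper's body presses on something with over 40 N, if the wrist force passes 120 N, or if a joint passes its speed limit or range.

## Working session

There is one attempt and no reset: what is moved stays moved. The work goes in short steps, Python scripts to look and compute and a tool call to move; the robot and the scene stay as the last step left them, time stands still between calls to the robot, and variables do not carry over. Pictures are saved under pics/ and viewed, at most 10 in all, crops included, and the job is handed in when it is done.

Besides the shell and the picture viewer there is one more tool, called after "Emit:" by a JSON object that holds its "op" and its "data". apply_moves: Moves the arm, as the interface text tells. Shifts and turns lie within -1 to 1; 1 stands for 250 mm of shift or 30 degrees of turn. Its arguments: {"type":"object","properties":{"steps":{"type":"array"},"jaw":{"type":"number"},"newtons":{"type":"number"}},"required":["steps"]}

```bash
mkdir -p pics
python3 - <<'E'
from station import *
import cv2
s=get_state();print({k:s[k] for k in('t','eef_pos','ee_rot','width','q')})
try: print(hold_point_z)
except Exception as e: print(e)
for n in('top','scene'):
    cv2.imwrite(f'pics/{n}0.png',grab_frame(n));print(n,camera_model(n))
E
```

```text
{'t': 0.0, 'eef_pos': array([0.27060356, 0.61782781, 0.22562228]), 'ee_rot': array([ 3.13991791e+00, -1.21776522e-04, -4.12911972e-01]), 'width': 0.08763518503773474, 'q': array([ 1.44610475e+00,  3.59367391e-01,  1.10421239e-02, -3.82016099e-04,
       -1.22411136e+00, -2.88090398e-01])}
0.0188
top {'fx': 617.0589541878057, 'fy': 617.0589541878057, 'cx': 323.29718364157435, 'cy': 238.1656764953037, 'xyz': array([ 4.81739556e-01, -5.50998983e-04,  9.26416718e-01]), 'rotation': array([-3.04365399, -0.02530565, -1.5832317 ])}
scene {'fx': 571.2142627993642, 'fy': 571.2142627993642, 'cx': 320.5708150894494, 'cy': 250.2677825869574, 'xyz': array([0.01337832, 0.28583433, 0.6697797 ]), 'rotation': array([-2.35598461, -0.0055686 , -2.06074029])}
```

View pics/top0.png

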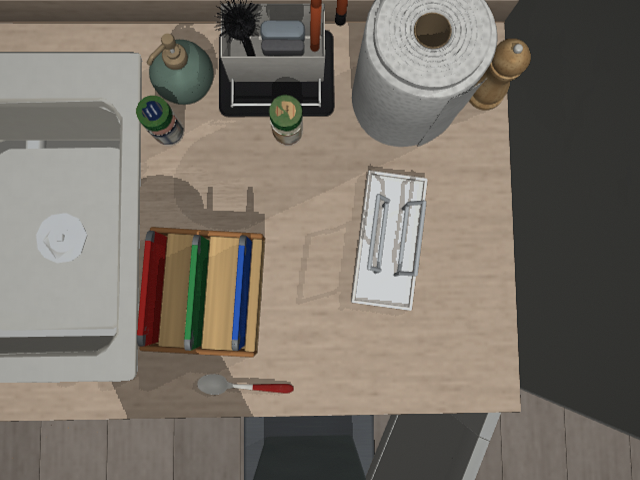

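View pics/scene0.png

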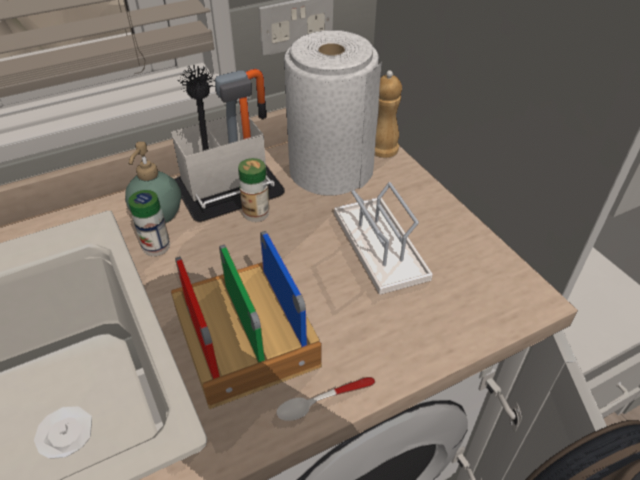

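The top view shows the rack with red (about 150,233 to 143,345), green and blue boards from left to right. The stand is at about (390,240), with its hoops running roughly vertical in the image. I'll enlarge both.

Run:
```python
import cv2,numpy as np
im=cv2.imread('pics/top0.png')
a=cv2.resize(im[220:365,130:270],None,fx=4,fy=4,interpolation=cv2.INTER_CUBIC)
b=cv2.resize(im[160:320,340:440],None,fx=3.6,fy=3.6,interpolation=cv2.INTER_CUBIC)
cv2.imwrite('pics/ca.png',a);cv2.imwrite('pics/cb.png',b)
```

```text
(no output)
```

View pics/ca.png

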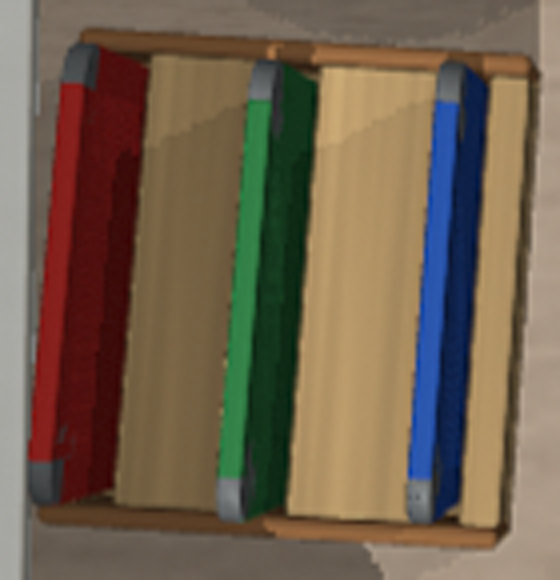

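View pics/cb.png

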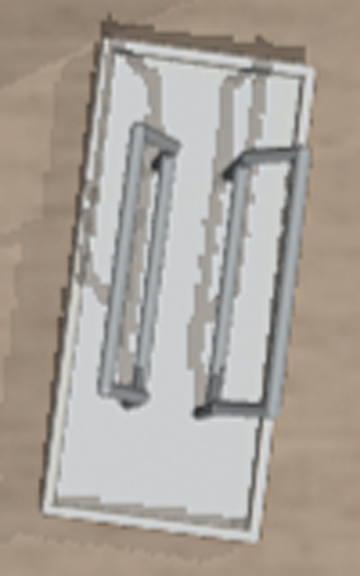

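```bash
cat > h.py <<'E'
from station import *
import cv2,numpy as np
from scipy.spatial.transform import Rotation as R
def proj(cm,uv,z):
    uv=np.atleast_2d(uv).astype(float)
    d=np.c_[(uv[:,0]-cm['cx'])/cm['fx'],(uv[:,1]-cm['cy'])/cm['fy'],np.ones(len(uv))]@R.from_euler('xyz',cm['rotation']).as_matrix().T
    return cm['xyz']+d*((z-cm['xyz'][2])/d[:,2])[:,None]
def pix(cm,P):
    p=(np.atleast_2d(P)-cm['xyz'])@R.from_euler('xyz',cm['rotation']).as_matrix()
    return np.c_[p[:,0]/p[:,2]*cm['fx']+cm['cx'],p[:,1]/p[:,2]*cm['fy']+cm['cy']]
E
python3 - <<'E'
from h import *
cm=camera_model('top')
f=lambda p,s,o:(np.array(p)+.5)/s-.5+o
def rep(n,P):
    d=P[0]-P[1];print(n,P.mean(0).round(4),'len',np.hypot(*d[:2]).round(4),'yaw',np.degrees(np.arctan2(d[1],d[0])).round(2))
A=lambda p:f(p,4,np.array([130,220]));B=lambda p:f(p,3.6,np.array([340,160]))
rep('red',proj(cm,A([[79,45],[42,503]]),.132))
rep('green',proj(cm,A([[264,62],[229,520]]),.132))
rep('blue',proj(cm,A([[453,62],[419,522]]),.132))
c=proj(cm,B([[105,40],[313,68],[258,540],[45,513]]),.016)
print(c.mean(0),[np.linalg.norm(c[i]-c[i-1]).round(4) for i in range(4)]);rep('tray',np.array([(c[0]+c[1])/2,(c[2]+c[3])/2]))
h1=proj(cm,B([[138,130],[107,390]]),.086);h2=proj(cm,B([[302,152],[272,412]]),.086)
rep('h1',h1);rep('h2',h2);print('hoops',(h1.mean(0)+h2.mean(0))/2,np.linalg.norm(h1.mean(0)-h2.mean(0)))
s=get_state();print(R.from_euler('xyz',s['ee_rot']).as_matrix().round(3))
E
```

```text
red [0.4985 0.2067 0.132 ] len 0.1457 yaw -3.71
green [0.4924 0.1477 0.132 ] len 0.1458 yaw -3.89
blue [0.4914 0.0875 0.132 ] len 0.1467 yaw -4.18
[ 0.56786321 -0.12359704  0.016     ] [np.float64(0.198), np.float64(0.0877), np.float64(0.1975), np.float64(0.0878)]
tray [ 0.5679 -0.1236  0.016 ] len 0.1978 yaw -8.23
h1 [ 0.5724 -0.0922  0.086 ] len 0.1006 yaw -7.94
h2 [ 0.5633 -0.155   0.086 ] len 0.1006 yaw -8.15
hoops [ 0.56784629 -0.12357474  0.086     ] 0.06343146442030848
[[ 0.916 -0.401 -0.   ]
 [-0.401 -0.916 -0.001]
 [ 0.     0.002 -1.   ]]
```

Emit:
{"op": "apply_moves", "data": {"steps": [{"translation":[0.05,-0.09,0.01],"rotation":[0,0,0.03]},{"translation":[0.1,-0.18,0.02],"rotation":[0,0,0.07]},{"translation":[0.15,-0.27,0.03],"rotation":[0,0,0.11]},{"translation":[0.2,-0.36,0.04],"rotation":[0,0,0.15]},{"translation":[0.25,-0.45,0.05],"rotation":[0,0,0.19]},{"translation":[0.3,-0.54,0.06],"rotation":[0,0,0.23]},{"translation":[0.35,-0.63,0.07],"rotation":[0,0,0.27]},{"translation":[0.4,-0.72,0.08],"rotation":[0,0,0.3]},{"translation":[0.45,-0.82,0.08],"rotation":[0,0,0.33]},{"translation":[0.456,-0.822,0.08],"rotation":[0,0,0.33]}], "jaw": 0, "newtons": 20}}

```text
t: 0.93
eef_pos: [0.3858, 0.4092, 0.2468]
ee_rot: [3.141, 0.0, -0.241]
force: [0.2, -0.1, 0.1]
width: 0.0441
gripper_force: 0.0
```

Emit:
{"op": "apply_moves", "data": {"steps": [{"translation":[0.05,-0.09,0],"rotation":[0,0,0.03]},{"translation":[0.1,-0.18,0],"rotation":[0,0,0.07]},{"translation":[0.15,-0.27,0],"rotation":[0,0,0.11]},{"translation":[0.2,-0.36,0],"rotation":[0,0,0.15]},{"translation":[0.25,-0.45,0],"rotation":[0,0,0.19]},{"translation":[0.3,-0.54,0],"rotation":[0,0,0.23]},{"translation":[0.35,-0.63,0],"rotation":[0,0,0.27]},{"translation":[0.4,-0.72,0],"rotation":[0,0,0.3]},{"translation":[0.44,-0.81,0],"rotation":[0,0,0.33]},{"translation":[0.456,-0.822,0],"rotation":[0,0,0.33]}]}}

```text
t: 1.77
eef_pos: [0.4992, 0.2045, 0.2463]
ee_rot: [3.141, 0.001, -0.068]
force: [0.2, 0.2, 0.8]
width: 0.044
gripper_force: 0.0
```

Run:
```python
from h import *
s=get_state();print(s['t'],s['eef_pos'],np.degrees(s['ee_rot']),s['width'],s['force'])
cm=camera_model('wrist');im=grab_frame('wrist');cv2.imwrite('pics/w1.png',im)
c,sn=np.cos(np.radians(-3.9)),np.sin(np.radians(-3.9))
P=[[.4985+a*c-b*sn,.2067+a*sn+b*c,.132] for a in(-.075,.075) for b in(-.004,.004)]
print(pix(cm,P).round(1),cm['xyz'])
```

```text
1.7667 [0.49923427 0.20453356 0.24628521] [ 1.79952002e+02  3.98435277e-02 -3.91061590e+00] 0.043988915954865926 [0.1746517  0.19005555 0.76399504]
[[322.5 319.3]
 [313.8 319.4]
 [322.7 149.9]
 [312.6 149.9]] [0.57664498 0.19968683 0.40414755]
```

View pics/w1.png

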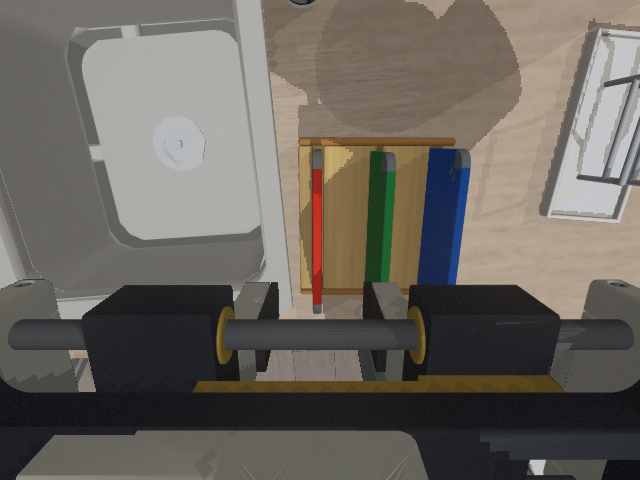

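The wrist view shows the red edge upright at column 317, rows 149–313. That matches the prediction, and the fingers straddle the board. I'll descend.

Emit:
{"op": "apply_moves", "data": {"steps": [{"translation":[0.003,0.008,-0.07],"rotation":[0,0,0]},{"translation":[0.003,0.008,-0.14],"rotation":[0,0,0]},{"translation":[0.003,0.008,-0.21],"rotation":[0,0,0]},{"translation":[0.003,0.008,-0.28],"rotation":[0,0,0]},{"translation":[0.003,0.008,-0.35],"rotation":[0,0,0]},{"translation":[0.003,0.008,-0.42],"rotation":[0,0,0]},{"translation":[0.003,0.008,-0.48],"rotation":[0,0,0]},{"translation":[0.003,0.008,-0.53],"rotation":[0,0,0]},{"translation":[0.003,0.008,-0.57],"rotation":[0,0,0]},{"translation":[0.003,0.008,-0.58],"rotation":[0,0,0]}]}}

```text
t: 2.65
eef_pos: [0.4985, 0.2093, 0.0997]
ee_rot: [3.14, 0.002, -0.067]
force: [-0.4, -0.1, -0.2]
width: 0.044
gripper_force: 0.0
```

Emit:
{"op": "apply_moves", "data": {"steps": [{"translation":[0,0,0],"rotation":[0,0,0]},{"translation":[0,0,0],"rotation":[0,0,0]},{"translation":[0,0,0],"rotation":[0,0,0]},{"translation":[0,0,0],"rotation":[0,0,0]},{"translation":[0,0,0],"rotation":[0,0,0]},{"translation":[0,0,0],"rotation":[0,0,0]},{"translation":[0,0,0],"rotation":[0,0,0]},{"translation":[0,0,0],"rotation":[0,0,0]},{"translation":[0,0,0],"rotation":[0,0,0]},{"translation":[0,0,0],"rotation":[0,0,0]}], "jaw": 1, "newtons": 25}}

```text
t: 3.48
eef_pos: [0.4997, 0.2094, 0.102]
ee_rot: [-3.141, -0.0, -0.067]
force: [-1.8, 0.1, 6.2]
width: 0.008
gripper_force: 25.0
```

Emit:
{"op": "apply_moves", "data": {"steps": [{"translation":[0,0,0.02],"rotation":[0,0,0]},{"translation":[0,0,0.05],"rotation":[0,0,0]},{"translation":[0,0,0.08],"rotation":[0,0,0]},{"translation":[0,0,0.11],"rotation":[0,0,0]},{"translation":[0,0,0.14],"rotation":[0,0,0]},{"translation":[0,0,0.17],"rotation":[0,0,0]},{"translation":[0,0,0.2],"rotation":[0,0,0]},{"translation":[0,0,0.23],"rotation":[0,0,0]},{"translation":[0,0,0.26],"rotation":[0,0,0]},{"translation":[0,0,0.28],"rotation":[0,0,0]}]}}

```text
t: 4.32
eef_pos: [0.4998, 0.2095, 0.1728]
ee_rot: [-3.141, -0.001, -0.067]
force: [-0.2, 0.5, -1.6]
width: 0.0082
gripper_force: 25.0
```

Emit:
{"op": "apply_moves", "data": {"steps": [{"translation":[0,0,0.05],"rotation":[0,0,0]},{"translation":[0,0,0.1],"rotation":[0,0,0]},{"translation":[0,0,0.15],"rotation":[0,0,0]},{"translation":[0,0,0.2],"rotation":[0,0,0]},{"translation":[0,0,0.25],"rotation":[0,0,0]},{"translation":[0,0,0.3],"rotation":[0,0,0]},{"translation":[0,0,0.35],"rotation":[0,0,0]},{"translation":[0,0,0.38],"rotation":[0,0,0]},{"translation":[0,0,0.4],"rotation":[0,0,0]},{"translation":[0,0,0.4],"rotation":[0,0,0]}]}}

```text
t: 5.15
eef_pos: [0.4998, 0.2095, 0.2725]
ee_rot: [-3.141, -0.001, -0.067]
force: [0.4, -0.9, -0.6]
width: 0.0077
gripper_force: 25.0
```

Run:
```python
from h import *
s=get_state();print(s['t'],s['eef_pos'],np.degrees(s['ee_rot']),s['width'],s['force'])
cv2.imwrite('pics/w2.png',np.vstack([grab_frame('wrist')[:300],cv2.resize(grab_frame('scene')[60:420,100:500],(333,300))[:, :]if 0 else cv2.copyMakeBorder(cv2.resize(grab_frame('scene')[60:420,100:500],(333,300)),0,0,0,307,0)]))
```

```text
5.15 [0.4998348  0.20946938 0.27251095] [-1.79945280e+02 -6.25410522e-02 -3.84838107e+00] 0.007717053066839034 [ 0.44348643 -0.90491392 -0.61445967]
```

View pics/w2.png

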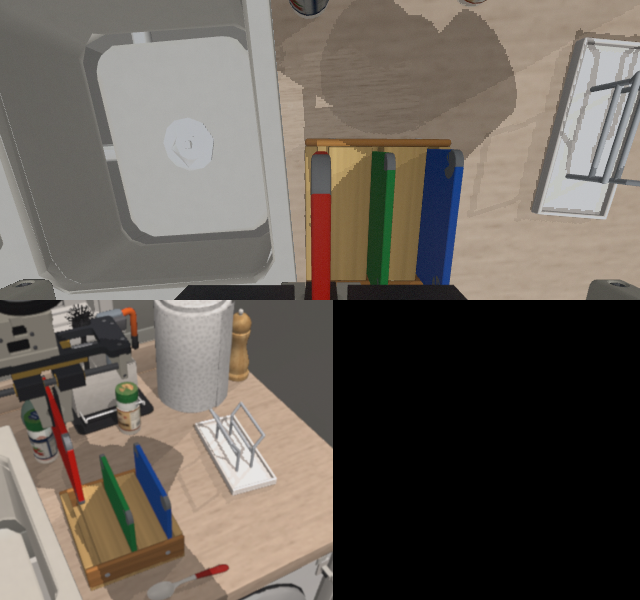

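The red board is up clear of the rack in the fingers, and green and blue are still in their slots. Its far top corner is at about (320,153), which gives its offset in the grip.

Run:
```python
from h import *
cm=camera_model('wrist');s=get_state()
P=proj(cm,[[320,153],[320,290]],s['eef_pos'][2]+.0305);print(P)
u=np.array([np.cos(s['ee_rot'][2]),np.sin(s['ee_rot'][2])])
print('centre off along tool x',(P[0,:2]-s['eef_pos'][:2])@u-.075, 'perp',(P[0,:2]-s['eef_pos'][:2])@[-u[1],u[0]])
```

```text
[[0.57396196 0.20451829 0.3015404 ]
 [0.51875134 0.20826346 0.3015404 ]]
centre off along tool x -0.00017079904736090612 perp 0.00034764531667742695
```

Emit:
{"op": "apply_moves", "data": {"steps": [{"translation":[0.008,-0.04,0],"rotation":[0,0,0]},{"translation":[0.02,-0.11,0],"rotation":[0,0,-0.01]},{"translation":[0.037,-0.18,0],"rotation":[0,0,-0.02]},{"translation":[0.053,-0.26,0],"rotation":[0,0,-0.03]},{"translation":[0.07,-0.34,0],"rotation":[0,0,-0.04]},{"translation":[0.086,-0.42,0],"rotation":[0,0,-0.05]},{"translation":[0.102,-0.5,0],"rotation":[0,0,-0.06]},{"translation":[0.118,-0.58,0],"rotation":[0,0,-0.07]},{"translation":[0.13,-0.64,0],"rotation":[0,0,-0.07]},{"translation":[0.136,-0.666,0],"rotation":[0,0,-0.07]}]}}

```text
t: 6.08
eef_pos: [0.5332, 0.0405, 0.2708]
ee_rot: [3.141, 0.001, -0.105]
force: [0.9, 0.9, -1.7]
width: 0.0078
gripper_force: 25.0
```

Emit:
{"op": "apply_moves", "data": {"steps": [{"translation":[0.01,-0.06,0],"rotation":[0,0,0]},{"translation":[0.03,-0.14,0],"rotation":[0,0,-0.01]},{"translation":[0.045,-0.22,0],"rotation":[0,0,-0.02]},{"translation":[0.061,-0.3,0],"rotation":[0,0,-0.03]},{"translation":[0.077,-0.38,0],"rotation":[0,0,-0.04]},{"translation":[0.094,-0.46,0],"rotation":[0,0,-0.05]},{"translation":[0.11,-0.54,0],"rotation":[0,0,-0.06]},{"translation":[0.124,-0.61,0],"rotation":[0,0,-0.07]},{"translation":[0.133,-0.65,0],"rotation":[0,0,-0.072]},{"translation":[0.136,-0.666,0],"rotation":[0,0,-0.072]}]}}

```text
t: 6.92
eef_pos: [0.5674, -0.125, 0.2708]
ee_rot: [3.141, 0.001, -0.143]
force: [0.5, 0.7, -1.4]
width: 0.008
gripper_force: 25.0
```

Run:
```python
from h import *
s=get_state();print(s['t'],s['eef_pos'],np.degrees(s['ee_rot']),s['width'],s['force'])
cm=camera_model('wrist');im=grab_frame('wrist');cv2.imwrite('pics/w3.png',cv2.resize(im[0:320,160:500],None,fx=1.8,fy=1.8,interpolation=cv2.INTER_CUBIC))
c,sn=np.cos(np.radians(-8.1)),np.sin(np.radians(-8.1))
Q=lambda L:[[.5679+a*c-b*sn,-.1236+a*sn+b*c,z] for a,b,z in L]
f=lambda P:((pix(cm,P)-[160,0]+.5)*1.8-.5).round(0)
print('rim far corners',f(Q([(.1,.045,.016),(.1,-.045,.016)])),'hoop tops far/near',f(Q([(.047,.032,.085),(.047,-.032,.085),(-.047,.032,.085),(-.047,-.032,.085)])))
```

```text
6.9167 [ 0.56741978 -0.12496924  0.27079766] [ 1.79980193e+02  7.24481722e-02 -8.18645437e+00] 0.00803924979999411 [ 0.54393735  0.67517585 -1.37338679]
rim far corners [[218. 226.]
 [356. 225.]] hoop tops far/near [[230. 318.]
 [343. 317.]
 [235. 474.]
 [339. 474.]]
```

View pics/w3.png

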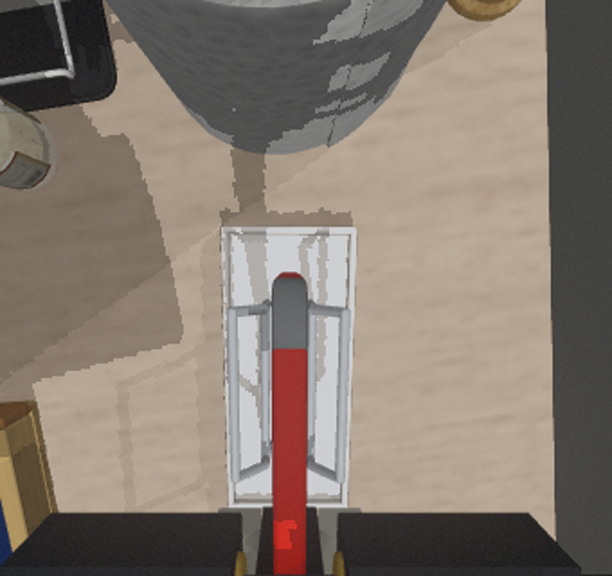

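The hoops (columns 233 and 347) centre on the board (column 290), so everything lines up. I'll lower it.

Emit:
{"op": "apply_moves", "data": {"steps": [{"translation":[0,0,-0.04],"rotation":[0,0,0]},{"translation":[0,0,-0.08],"rotation":[0,0,0]},{"translation":[0,0,-0.12],"rotation":[0,0,0]},{"translation":[0,0,-0.16],"rotation":[0,0,0]},{"translation":[0,0,-0.2],"rotation":[0,0,0]},{"translation":[0,0,-0.24],"rotation":[0,0,0]},{"translation":[0,0,-0.28],"rotation":[0,0,0]},{"translation":[0,0,-0.32],"rotation":[0,0,0]},{"translation":[0,0,-0.35],"rotation":[0,0,0]},{"translation":[0,0,-0.36],"rotation":[0,0,0]}]}}

```text
t: 7.8
eef_pos: [0.5668, -0.1237, 0.1798]
ee_rot: [3.141, 0.002, -0.142]
force: [0.5, -0.3, -0.8]
width: 0.0079
gripper_force: 25.0
```

Emit:
{"op": "apply_moves", "data": {"steps": [{"translation":[0,0,-0.03],"rotation":[0,0,0]},{"translation":[0,0,-0.06],"rotation":[0,0,0]},{"translation":[0,0,-0.09],"rotation":[0,0,0]},{"translation":[0,0,-0.12],"rotation":[0,0,0]},{"translation":[0,0,-0.15],"rotation":[0,0,0]},{"translation":[0,0,-0.18],"rotation":[0,0,0]},{"translation":[0,0,-0.21],"rotation":[0,0,0]},{"translation":[0,0,-0.24],"rotation":[0,0,0]},{"translation":[0,0,-0.27],"rotation":[0,0,0]},{"translation":[0,0,-0.29],"rotation":[0,0,0]}]}}

```text
t: 8.63
eef_pos: [0.5672, -0.1237, 0.1079]
ee_rot: [3.142, 0.001, -0.142]
force: [-0.7, -0.6, -1.7]
width: 0.0076
gripper_force: 25.0
```

Emit:
{"op": "apply_moves", "data": {"steps": [{"translation":[0,0,-0.004],"rotation":[0,0,0]},{"translation":[0,0,-0.008],"rotation":[0,0,0]},{"translation":[0,0,-0.012],"rotation":[0,0,0]},{"translation":[0,0,-0.016],"rotation":[0,0,0]},{"translation":[0,0,-0.02],"rotation":[0,0,0]},{"translation":[0,0,-0.02],"rotation":[0,0,0]},{"translation":[0,0,-0.02],"rotation":[0,0,0]},{"translation":[0,0,-0.02],"rotation":[0,0,0]},{"translation":[0,0,-0.02],"rotation":[0,0,0]},{"translation":[0,0,-0.02],"rotation":[0,0,0]}]}}

```text
t: 9.47
eef_pos: [0.5676, -0.1237, 0.1041]
ee_rot: [-3.142, -0.0, -0.141]
force: [0.4, -0.0, -1.8]
width: 0.0079
gripper_force: 25.0
```

Emit:
{"op": "apply_moves", "data": {"steps": [{"translation":[0,0,-0.004],"rotation":[0,0,0]},{"translation":[0,0,-0.008],"rotation":[0,0,0]},{"translation":[0,0,-0.012],"rotation":[0,0,0]},{"translation":[0,0,-0.015],"rotation":[0,0,0]},{"translation":[0,0,-0.017],"rotation":[0,0,0]},{"translation":[0,0,-0.018],"rotation":[0,0,0]},{"translation":[0,0,-0.018],"rotation":[0,0,0]},{"translation":[0,0,-0.018],"rotation":[0,0,0]},{"translation":[0,0,-0.018],"rotation":[0,0,0]},{"translation":[0,0,-0.018],"rotation":[0,0,0]}]}}

```text
t: 10.3
eef_pos: [0.5676, -0.1237, 0.0996]
ee_rot: [3.142, -0.0, -0.142]
force: [0.4, 0.3, -1.7]
width: 0.008
gripper_force: 25.0
```

Emit:
{"op": "apply_moves", "data": {"steps": [{"translation":[0,0,-0.002],"rotation":[0,0,0]},{"translation":[0,0,-0.004],"rotation":[0,0,0]},{"translation":[0,0,-0.006],"rotation":[0,0,0]},{"translation":[0,0,-0.008],"rotation":[0,0,0]},{"translation":[0,0,-0.01],"rotation":[0,0,0]},{"translation":[0,0,-0.01],"rotation":[0,0,0]},{"translation":[0,0,-0.01],"rotation":[0,0,0]},{"translation":[0,0,-0.01],"rotation":[0,0,0]},{"translation":[0,0,-0.01],"rotation":[0,0,0]},{"translation":[0,0,-0.01],"rotation":[0,0,0]}]}}

```text
t: 11.13
eef_pos: [0.5675, -0.1238, 0.098]
ee_rot: [3.141, -0.0, -0.141]
force: [-3.2, 1.2, 7.8]
width: 0.0079
gripper_force: 25.0
```

Contact with the tray floor: the force rose to 7.8 N. I'll release it with the fingers wide open, so a lean won't catch on them.

Emit:
{"op": "apply_moves", "data": {"steps": [{"translation":[0,0,0],"rotation":[0,0,0]},{"translation":[0,0,0],"rotation":[0,0,0]},{"translation":[0,0,0],"rotation":[0,0,0]},{"translation":[0,0,0],"rotation":[0,0,0]},{"translation":[0,0,0],"rotation":[0,0,0]},{"translation":[0,0,0],"rotation":[0,0,0]},{"translation":[0,0,0],"rotation":[0,0,0]},{"translation":[0,0,0],"rotation":[0,0,0]},{"translation":[0,0,0],"rotation":[0,0,0]},{"translation":[0,0,0],"rotation":[0,0,0]}], "jaw": -1}}

```text
t: 11.97
eef_pos: [0.5675, -0.1237, 0.097]
ee_rot: [3.142, 0.0, -0.142]
force: [-0.2, 0.5, 0.0]
width: 0.0688
gripper_force: 0.0
```

Emit:
{"op": "apply_moves", "data": {"steps": [{"translation":[0,0,0.02],"rotation":[0,0,0]},{"translation":[0,0,0.05],"rotation":[0,0,0]},{"translation":[0,0,0.09],"rotation":[0,0,0]},{"translation":[0,0,0.14],"rotation":[0,0,0]},{"translation":[0,0,0.2],"rotation":[0,0,0]},{"translation":[0,0,0.26],"rotation":[0,0,0]},{"translation":[0,0,0.32],"rotation":[0,0,0]},{"translation":[0,0,0.36],"rotation":[0,0,0]},{"translation":[0,0,0.4],"rotation":[0,0,0]},{"translation":[0,0,0.4],"rotation":[0,0,0]}]}}

```text
t: 12.8
eef_pos: [0.5687, -0.1238, 0.1998]
ee_rot: [-3.141, -0.004, -0.141]
force: [1.1, 0.8, -0.1]
width: 0.0875
gripper_force: 0.0
```

Run:
```python
from h import *
s=get_state();print(s['t'],s['eef_pos'],s['width'],s['force'])
a=grab_frame('wrist')[:320];b=grab_frame('scene')[100:400,200:500]
cv2.imwrite('pics/w4.png',np.vstack([a,np.hstack([cv2.resize(b,(280,280)),cv2.resize(grab_frame('top')[140:360,100:440],(360,280))])]))
```

```text
12.8 [ 0.56867353 -0.12382984  0.19976464] 0.08750803160736902 [ 1.14713425  0.83378654 -0.07577328]
```

View pics/w4.png

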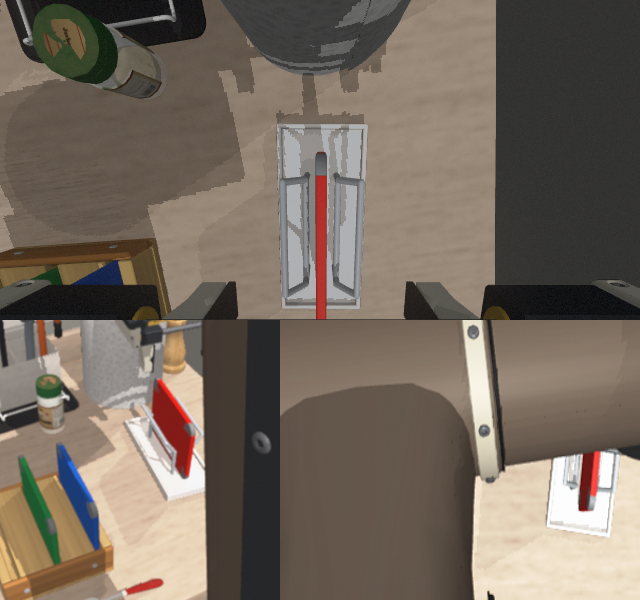

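The red board stands upright between the hoops, released, and green and blue are in the rack. I'll back off a little more so it settles, check, and hand in.

Emit:
{"op": "apply_moves", "data": {"steps": [{"translation":[0,0,0.03],"rotation":[0,0,0]},{"translation":[0,0,0.06],"rotation":[0,0,0]},{"translation":[0,0,0.1],"rotation":[0,0,0]},{"translation":[0,0,0.14],"rotation":[0,0,0]},{"translation":[0,0,0.17],"rotation":[0,0,0]},{"translation":[0,0,0.2],"rotation":[0,0,0]},{"translation":[0,0,0.2],"rotation":[0,0,0]},{"translation":[0,0,0.2],"rotation":[0,0,0]},{"translation":[0,0,0.2],"rotation":[0,0,0]},{"translation":[0,0,0.2],"rotation":[0,0,0]}]}}

```text
t: 13.78
eef_pos: [0.5672, -0.1237, 0.2464]
ee_rot: [3.142, 0.001, -0.142]
force: [0.7, -0.7, 0.2]
width: 0.0875
gripper_force: 0.0
```

Emit:
{"op": "apply_moves", "data": {"steps": [{"translation":[0,0,0],"rotation":[0,0,0]},{"translation":[0,0,0],"rotation":[0,0,0]},{"translation":[0,0,0],"rotation":[0,0,0]},{"translation":[0,0,0],"rotation":[0,0,0]},{"translation":[0,0,0],"rotation":[0,0,0]},{"translation":[0,0,0],"rotation":[0,0,0]},{"translation":[0,0,0],"rotation":[0,0,0]},{"translation":[0,0,0],"rotation":[0,0,0]},{"translation":[0,0,0],"rotation":[0,0,0]},{"translation":[0,0,0],"rotation":[0,0,0]}]}}

```text
t: 14.62
eef_pos: [0.5676, -0.1237, 0.2471]
ee_rot: [-3.142, -0.0, -0.142]
force: [0.5, 0.0, -0.5]
width: 0.0874
gripper_force: 0.0
```

Run:
```python
from h import *
cm=camera_model('wrist');a=grab_frame('wrist').astype(int)
m=((a[...,2]>110)&(a[...,1]<70)&(a[...,0]<70)).astype(np.uint8)
n,l,st,c=cv2.connectedComponentsWithStats(m);k=1+st[1:,4].argmax();print(st[k],c[k])
x,y,w,h=st[k,:4]
print(proj(cm,[[c[k][0],y]],.128), 'ref far end of red',.5679+.0665*.99,-.1236-.0665*.141)
b=grab_frame('wrist').astype(int)
m2=((b[...,2]>110)&(b[...,1]<70)&(b[...,0]<70));print('changed px',(m2!=m).sum())
if w<30 and (m2!=m).sum()<80: print(job_done())
```

```text
[ 316  169   10  134 1116] [320.34767025 232.94982079]
[[ 0.62607295 -0.13188794  0.128     ]] ref far end of red 0.6337349999999999 -0.1329765
changed px 8
the job is handed in; nothing more can be done
None
```

The red board is standing upright and released between the stand's hoops, about centred, with green and blue still in the rack. The job is handed in at about 15 s; no verdict was returned.

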